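# Refit the upper burr and hopper of a coffee grinder

## Task

The coffee grinder has been brushed out; put it together again. Set the upper burr (the round steel and black plug with the red bar grip) into the grinder's throat, turn it while pressing down until its lugs drop through the slots, then turn it clockwise as far as it goes so that it is locked; after that put the bean hopper back over the collar so that it stands flat on the deck. Leave the other things where they are.

Things in the scene. Friction and masses are not known exactly. Their poses are not given: they have to be found in the camera images.
- coffee_grinder: Fixed electric coffee grinder: black square base 130 x 122 mm, round steel head of 116 mm diameter, 192 mm high in all. Origin: centre of its underside; z up, -x its front (drawer, dial). The black deck on top is 180 mm above the origin; a round collar of 89 mm outer diameter stands 12 mm up from it, round the throat.
- throat (a point): Centre of the collar's top, 192 mm above the grinder's underside, axes as the grinder's. The throat is a bayonet socket: bore of 61 mm diameter with, level with this point, a bright metal flange 5 mm thick, broken by three slots 24 degrees wide out to a radius of 40 mm. Below it is an 8 mm high lug track on a ledge 13 mm below this point, and an open well.
- slot_mark (a point): Middle of the front slot's mouth, 34.5 mm from the throat's axis, level with the collar's top, at 180 degrees in the grinder's frame (counter-clockwise from its +x, seen from above). The other two slots are centred at 60 and -60 degrees. A white dot on the collar marks each slot.
- lock_mark (a point): Point in the lug track, 34.5 mm from the axis, 10 mm below the collar's top, at 140 degrees in the grinder's frame: where a lug's middle lies when locked. From each slot the track runs only clockwise (seen from above), 40 degrees to a hard stop by a red dot, under the flange, which holds the lug down; the other way it is blocked. The other lugs then lie at 20 and -100 degrees.
- upper_burr: Loose upper burr, 0.18 kg: round plug of 58 mm diameter, 36 mm high, steel below (foot tapered to 51 mm over the lowest 5 mm), black above; on top a red bar grip 52 mm long along its x, 16 mm wide along its y, 36 to 62 mm above the underside. Origin: centre of its underside; z up. The plug has 1.5 mm of play all round in the bore. It stands upright at the start, at any yaw.
- lug_a (a point): Middle of the lug on the burr's +x axis, 34.5 mm from the burr's axis, 17 mm above its underside. The burr has three equal lugs at 0, 120 and 240 degrees, 18 degrees wide, 14 to 20 mm above the underside, out to a radius of 38 mm, white on top. Any lug fits any slot, with 3 degrees of play either way.
- lug_b (a point): Middle of the lug at 120 degrees (counter-clockwise from above), same radius and height. While the lugs rest on the flange, out of line with the slots, the burr's origin is 14 mm below the throat point; once dropped in it is 27 mm below.
- lug_c (a point): Middle of the lug at 240 degrees, same radius and height.
- hopper: Loose bean hopper, lid fixed, 0.22 kg: clear tube, 104 mm outer, 96 mm inner diameter, open below; black lid of 108 mm at 62 to 70 mm; on it a grey bar grip 58 mm long along its x, 18 mm wide along its y, at 70 to 96 mm. Origin: centre of its underside; z up. Goes over the collar at any yaw with 3.5 mm play all round; seated, its origin is 12 mm below the throat point; a locked burr fits inside.
- mug: Bystander: white mug with grey dots, 82 mm wide, 91 mm high.
- butter: Bystander: packet of butter, 102 x 73 x 37 mm.
- clip_jar: Bystander: clip-top glass jar of oats, 137 mm high.
- teaspoon: Bystander: steel teaspoon, 130 mm long, 11 mm high.
- brush: Bystander: small cleaning brush, 160 mm long, lying flat.
There are look-alikes about, which are no part of the job. Leave any blue look-alike of the upper_burr alone. What is shaped like the hopper but green is not meant.

How it is judged:
By the outcome, as a careful person would: the job done as asked, in the order asked, and still so for the second after the job is handed in, with the robot touching nothing.
It also fails if it takes over 58 s, if anything falls off the work surface, if the arm or the gripper's body presses on something with over 40 N, if the wrist force passes 120 N, or if a joint passes its speed limit or range.

## Robot

A 6-joint arm with a two-finger parallel gripper is mounted at the origin on a cart in front of the work surface, level with it; the furniture and walls round the work are solid. World frame = base frame: x ahead of the robot, y to its left, z up, the work surface at z = 0. Lengths are in m, angles in degrees, forces in N, time in s.
With the tool pointing down it reaches from about 0.325 to 0.9 m from the base axis. Payload 3.5 kg.
Tool frame: the origin (TCP) lies on the mounting face of the last link; the fingertips stand 173 mm ahead of it and the grasp point (between the pads) lies 155 mm ahead of it; z points along the fingers, y is the line along which they close (so a half turn about z gives the same grasp; the last joint's range is limited). The gripper opens to 85 mm and grips with 20 to 120 N. Pads are 22 mm wide; open, the fingers measure 114 mm over their backs; the gripper's body (76 mm by 85 mm) begins 54 mm behind the grasp point. The pads swing forward as they close: fully open they stand 13 mm farther back than shut.
Start: joints at [70.508, 15.837, -1.513, 72.651, 0, 84.076], TCP at [0.147, 0.608, 0.405] pointing down, gripper open.
Joint ranges: [-178.77, 178.77], [-48.84, 107.48], [-61.69, 71.31], [-111.58, 123.2], [-90, 87.43], [-180, 180]. Speed limits (degrees/s): [147.25, 147.25, 180, 180, 180, 180].

## Interface

Orientations are given as a 3x3 rotation matrix whose columns are the frame's x, y, z axes.
In Python, from plant import env gives the robot as it stands. The module is installed in compiled form; this text tells all that it offers.
- The arm moves only by the tool carry_out, never from a script. Its argument "rows" is a list of rows, each a list of 3 entries, a list of its own where there are three numbers: the shift along the tool's x, y, z in mm, then the turn, a rotation vector about the tool's x, y, z in rad, then the gripper's target within -1 to 1 (fully open at 1, half-way at 0, shut at -1). A call has 1 to 20 rows; each row is the pose to reach, as a shift and turn from the pose commanded when the call began, along the tool's axes at that moment; what a row does not reach only later rows make up. A row lasts 1/10 s, in which the tool goes at most 50 mm and 8.59 degrees, less where a joint would pass 70% of its speed; a pose out of reach is approached as far as the arm can. A call with a gripper value outside its range is refused whole. The fingers move at their own pace and stop on an object; the grip force is fixed at half the most. Time passes only in rows, so rows that repeat a pose let the fingers close. It gives the time, the measured TCP pose, the force, the opening and the grip force at its end, in the units of the state.
- env.get_obs(): the state, without advancing time (a new reading comes with each control period).
- env.snapshot(name): name is "scene" or "top"; returns (picture, depth): 420x560x3 uint8, red, green, blue; 420x560 float32, m along the optical axis (not along the pixel's ray), 0 where there is no reading.
- env.camera_info(name): a dict with "K" (3x3 intrinsics, pixels), "dist" ([k1, k2, p1, p2, k3] as OpenCV has them; the pictures are not rectified), "view" (4x4, takes a point from world to camera coordinates). Camera axes: x right, y down, z forward; pixel columns grow to the right and rows downward; lengths in m; the calibration is good to about 2 mm. A picture is of the moment at which its call begins. camera_info takes no time and is no camera call.
- env.job_done(): hands the job in; it is judged then, once.
The state is a dict: "clock": time; "joint_positions": joint angles; "qd": joint speeds; "effort": joint torques, N m; "tool_pos": TCP position; "eef_rot": TCP orientation; "force": force on the tool from outside, world axes, zero at the start; "torque": the same for the moment, N m; "grip_width": opening from 0.0 (shut) to 1.0 (fully open); "grasp_force": force on a finger pad.
Only numpy, scipy, OpenCV 4.12 (cv2) and the standard library are available. Lean on these libraries where they do the work, as an engineer would, in place of code of your own. Each camera call takes 0.05 s, during which the arm holds its last target. There are 200 camera calls.

## Working session

There is one attempt and no reset: what is moved stays moved. The work goes in short steps, Python scripts to look and compute and a tool call to move; the robot and the scene stay as the last step left them, time stands still between calls to the robot, and variables do not carry over. Pictures are saved under pics/ and viewed, at most 10 in all, crops included, and the job is handed in when it is done.

Besides the shell and the picture viewer there is one more tool, called after "Request:" by a JSON object that holds its "api" and its "payload", one argument or row to a line. carry_out: Moves the arm, as the interface text tells. Its arguments: {"type":"object","properties":{"rows":{"type":"array"}},"required":["rows"]}

```bash
mkdir -p pics
cat > h.py <<'E'
import numpy as np, cv2
from plant import env
def snap(name):
    p,d=env.snapshot(name); return p,d,env.camera_info(name)
def cloud(d,c):
    K=np.array(c["K"],float);D=np.array(c["dist"],float);V=np.array(c["view"],float)
    v,u=np.mgrid[:d.shape[0],:d.shape[1]]
    n=cv2.undistortPoints(np.stack([u,v],-1).reshape(-1,1,2).astype(float),K,D).reshape(*d.shape,2)
    P=np.dstack([n*d[...,None],d]); W=(P-V[:3,3])@V[:3,:3]
    W[d<=0]=np.nan
    return W
def proj(pts,c):
    V=np.array(c["view"],float)
    return cv2.projectPoints(np.atleast_2d(pts).astype(float),cv2.Rodrigues(V[:3,:3])[0],V[:3,3],np.array(c["K"],float),np.array(c["dist"],float))[0].reshape(-1,2)
def save(n,p): cv2.imwrite('pics/'+n+'.png',cv2.cvtColor(p,cv2.COLOR_RGB2BGR))
E
python3 - <<'E'
from h import *
for n in("scene","top"):
    p,d,c=snap(n); save(n+"0",p); np.savez('/tmp/'+n,p=p,d=d); print(n,np.array(c["view"]).round(3).tolist(),np.array(c["K"]).round(0).tolist())
print(env.get_obs())
E
```

```text
scene [[0.498, -0.867, 0.011, -0.25], [-0.38, -0.229, -0.896, 0.323], [0.78, 0.442, -0.443, 0.66], [0.0, 0.0, 0.0, 1.0]] [[400.0, 0.0, 286.0], [0.0, 400.0, 206.0], [0.0, 0.0, 1.0]]
top [[-0.024, -1.0, 0.006, 0.027], [-0.985, 0.023, -0.17, 0.572], [0.17, -0.01, -0.985, 1.143], [0.0, 0.0, 0.0, 1.0]] [[382.0, 0.0, 279.0], [0.0, 382.0, 210.0], [0.0, 0.0, 1.0]]
{'clock': 0.1, 'joint_positions': array([ 7.05075864e+01,  1.58763311e+01, -1.59158771e+00,  7.26506914e+01,
        1.33341139e-03,  8.40775463e+01]), 'qd': array([-0.05005497, -0.03906209,  0.08383278, -0.03261774,  0.03735265,
        0.09285559]), 'effort': array([ 3.25398551e-04, -4.46707177e+01,  2.96128696e+01,  8.42492416e-03,
       -7.59312775e-05,  8.51597576e-06]), 'tool_pos': array([0.14650999, 0.60721161, 0.40363162]), 'eef_rot': array([[-9.72084062e-01,  2.34631773e-01, -7.12706338e-04],
       [ 2.34632736e-01,  9.72082147e-01, -1.94372354e-03],
       [ 2.36749808e-04, -2.05668691e-03, -9.99997857e-01]]), 'force': array([-0.05469946,  0.10086612,  0.72037592]), 'torque': array([-0.03904383, -0.0043714 ,  0.04104375]), 'grasp_force': 0.0, 'grip_width': 0.9940793375398373}
```

View pics/scene0.png

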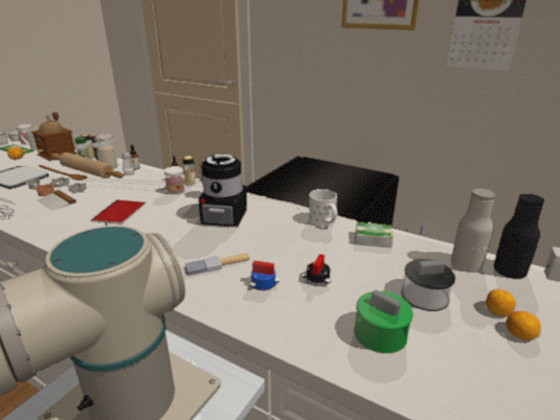

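View pics/top0.png

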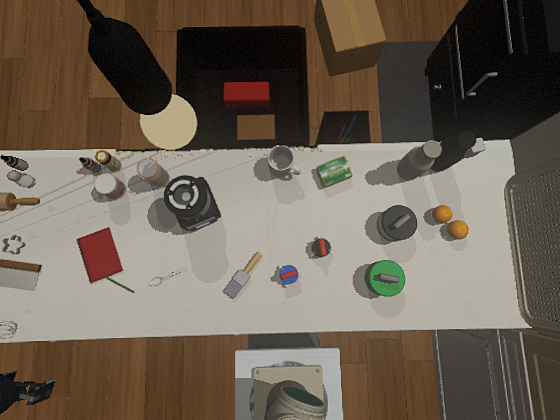

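The scene view shows the upper burr candidates: black with a red grip (318,270), and a blue one (264,274). The hopper candidates are the clear one with a black lid (428,284) and a green one (383,320). In the top view these are burr (321,247), blue (288,274), hopper (397,223), green (385,278) and grinder (188,203). I choose the black/steel burr and the clear hopper, and check both in one montage.

Run:
```python
from h import *
z=np.load('/tmp/top.npz');p,d=z['p'],z['d'];c=env.camera_info('top');W=cloud(d,c);np.save('/tmp/W',W)
def rep(n,u,v,r,lo,hi,ex=None):
    m=np.zeros(d.shape,bool);m[v-r:v+r,u-r:u+r]=1
    m&=(W[...,2]>lo)&(W[...,2]<hi)
    if ex is not None:m&=ex
    q=W[m];print(n,m.sum(),'med z',np.median(q[:,2]).round(4),'mean',q.mean(0).round(4),'rect',cv2.minAreaRect((q[:,:2]*1000).astype(np.float32)),'circ',cv2.minEnclosingCircle((q[:,:2]*1000).astype(np.float32)))
f=p.astype(int);red=(f[...,0]>110)&(f[...,1]<70)
rep('burr grip',321,247,16,.05,.075);rep('burr red',321,247,16,.04,.08,red);rep('burr lugs+body',321,247,18,.012,.075)
rep('hop grip',397,223,26,.085,.105);rep('hop lid',397,223,26,.06,.08);rep('hop all',397,223,28,.06,.11)
rep('collar',188,203,36,.186,.2);rep('deck',188,203,40,.172,.185);
rep('well',188,203,30,.1,.172)
def crop(u,v,r,s): return cv2.resize(p[v-r:v+r,u-r:u+r],(s,s),interpolation=cv2.INTER_CUBIC)
z2=np.load('/tmp/scene.npz')['p']
m=np.hstack([crop(188,203,35,400),crop(321,247,20,400)])
save('m1',m)
```

```text
burr grip 95 med z 0.0626 mean [ 0.4541 -0.112   0.0622] rect ((454.4869384765625, -113.05168914794922), (50.607025146484375, 16.632570266723633), 8.066707611083984) circ ((454.25726318359375, -111.43136596679688), 25.749446868896484)
burr red 44 med z 0.0631 mean [ 0.4572 -0.1118  0.0627] rect ((455.63592529296875, -116.29653930664062), (47.39369583129883, 17.618919372558594), 7.625350475311279) circ ((455.3146667480469, -113.89718627929688), 24.24761962890625)
burr lugs+body 314 med z 0.0385 mean [ 0.4537 -0.1106  0.0428] rect ((457.9010009765625, -116.73172760009766), (65.04955291748047, 65.29606628417969), 81.42684936523438) circ ((455.1270446777344, -113.07950592041016), 37.8293571472168)
hop grip 120 med z 0.0968 mean [ 0.523  -0.3491  0.0962] rect ((523.3754272460938, -350.755126953125), (18.339275360107422, 56.391456604003906), 37.52505111694336) circ ((523.6666259765625, -350.5314636230469), 28.45868492126465)
hop lid 849 med z 0.0714 mean [ 0.5228 -0.3489  0.0715] rect ((524.2720947265625, -350.6231994628906), (103.75650024414062, 105.66851806640625), 84.16011047363281) cir
[... 255 characters left out ...]
.0501708984375), 54.19637680053711)
collar 422 med z 0.1929 mean [0.598  0.2771 0.1926] rect ((597.8681030273438, 277.88470458984375), (87.42852020263672, 86.58415222167969), 43.71367645263672) circ ((601.4773559570312, 275.75555419921875), 47.91905212402344)
deck 591 med z 0.1807 mean [0.5944 0.2744 0.1805] rect ((598.3413696289062, 277.73486328125), (113.83930969238281, 114.55105590820312), 9.024774551391602) circ ((598.8540649414062, 278.32159423828125), 58.94047927856445)
well 599 med z 0.1607 mean [0.5866 0.2679 0.1512] rect ((603.0369873046875, 307.4476318359375), (176.89657592773438, 107.40582275390625), 69.15093231201172) circ ((611.2503662109375, 306.01025390625), 96.71540069580078)
```

View pics/m1.png

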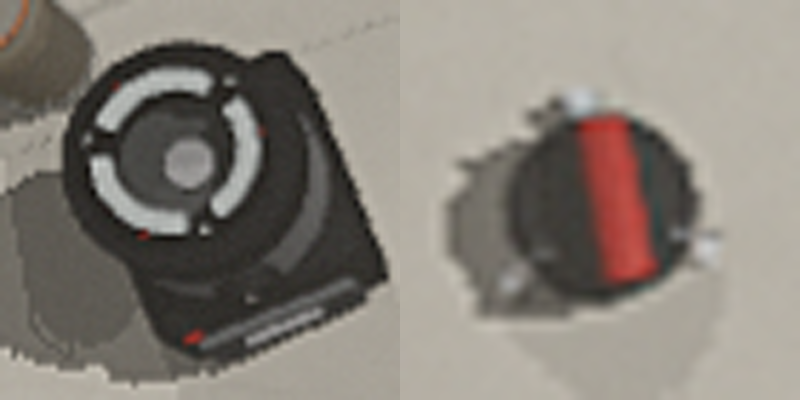

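The left crop shows the grinder: slot dots at about (189,208), (193,182) and (168,193), with red stop dots between them. The right crop shows the steel/black burr with its red bar, lug a at about (319,237), c at (332,252), b at (312,255). Next I fit yaws and centres.

Run:
```python
from h import *
from scipy.optimize import least_squares
z=np.load('/tmp/top.npz');p=z['p'];c=env.camera_info('top');W=np.load('/tmp/W.npy')
def cen(u,v,r,k=0.6):
    g=p[v-r:v+r+1,u-r:u+r+1].astype(float).min(-1); w=np.clip(g-(g.min()+k*(g.max()-g.min())),0,None)
    y,x=np.mgrid[v-r:v+r+1,u-r:u+r+1]; return np.array([(w*x).sum(),(w*y).sum()])/w.sum()
def fit(obs,ang,r,zz,x0,fr=True):
    def f(q):
        a=np.radians(q[2]+np.array(ang)); R=q[3] if not fr else r
        return (proj(np.c_[q[0]+R*np.cos(a),q[1]+R*np.sin(a),np.full(len(a),zz)],c)-obs).ravel()
    s=least_squares(f,x0,x_scale=[.01,.01,10] if fr else [.01,.01,10,.01]);return s.x.round(4),np.abs(s.fun).max().round(2)
lug=np.array([cen(319,237,2),cen(312,255,2),cen(332,252,2)]);print(lug.round(1).tolist())
print('burr',fit(lug,[0,120,240],.034,.020,[.455,-.113,8]))
dots=np.array([[153+205/5.714,168+230/5.714],[153+230/5.714,168+80/5.714],[153+88/5.714,168+140/5.714]])-.5
for k in(0,1): 
    print('grinder dots',fit(dots,[180,-60,60],.0,.192,[.598,.278,20,.042],False)); dots=np.array([cen(*np.round(q).astype(int),1,.4) for q in dots])
# sector fit: bright flange mask centroid & autocorr with angle
m=(np.abs(W[...,2]-.192)<.006)&(np.hypot(W[...,0]-.598,W[...,1]-.278)<.05)
q=W[m];g=p[m].min(-1).astype(float)
b=g>110;qq=q[b];print('flange',qq.mean(0).round(4),b.sum())
C=qq.mean(0)[:2]
# edge/collar circle from deck mask: enclosing of collar only
a=np.arctan2(q[:,1]-.278,q[:,0]-.598);r=np.hypot(q[:,0]-.598,q[:,1]-.278);s=(r>.031)&(r<.039)
print('slot yaw (mod120, dark)',np.degrees(np.angle(np.sum((g[s]-g[s].mean())*np.exp(3j*a[s]))))/3+60)
# front edge of base: pts at z~? 
r1=W[np.abs(W[...,2]-.0968).__lt__(.006)&(np.hypot(W[...,0]-.523,W[...,1]+.35)<.04)]
print('hopgrip rect',cv2.minAreaRect((r1[:,:2]*1000).astype(np.float32)),np.degrees(.5*np.arctan2(2*np.cov(r1[:,:2].T)[0,1],np.cov(r1[:,:2].T)[0,0]-np.cov(r1[:,:2].T)[1,1])))
```

```text
[[319.0, 235.9], [311.6, 254.7], [331.6, 251.6]]
burr (array([ 0.4557, -0.115 ,  6.7762]), np.float64(0.78))
grinder dots (array([ 0.6   ,  0.278 , 21.8214,  0.0424]), np.float64(0.23))
grinder dots (array([ 0.5998,  0.2782, 21.2065,  0.0422]), np.float64(0.17))
flange [0.6002 0.2774 0.1929] 254
slot yaw (mod120, dark) 104.71973520495118
hopgrip rect ((523.7410888671875, -350.54339599609375), (17.584613800048828, 56.362220764160156), 38.15597152709961) -51.81037127845018
```

```bash
cat >> h.py <<'E'
def go(x,y,z,yaw,q=True):
    """shift (mm) and turn about tool z for TCP target with tool y at world yaw, tool down"""
    o=env.get_obs();R=np.array(o["eef_rot"]);p=np.array(o["tool_pos"]);y0=np.degrees(np.arctan2(R[1,1],R[0,1]))
    a=np.radians(y0);N=np.array([[np.sin(a),np.cos(a),0],[-np.cos(a),np.sin(a),0],[0,0,-1]])
    s=N.T@(np.array([x,y,z])-p)*1000;d=(yaw-y0+180)%360-180
    print('clock',round(o['clock'],2),'tcp',(p*1000).round(1),'yaw',y0.round(2),'tilt',(R[:2,2]*57.3).round(2),'-> shift',s.round(1),'turn z',(-np.radians(d)).round(4))
E
python3 -c "
from h import *
go(.4555,-.1135,.30,97.3)"
```

```text
clock 0.1 tcp [146.5 607.2 403.6] yaw 76.43 tilt [-0.04 -0.11] -> shift [ 469.5 -628.1  103.6] turn z -0.3642
```

```bash
sed -i 's/\[np.sin(a),np.cos(a),0\],\[-np.cos(a),np.sin(a),0\]/[-np.sin(a),np.cos(a),0],[np.cos(a),np.sin(a),0]/' h.py
python3 -c "
from h import *
go(.4555,-.1135,.30,97.3)"
```

```text
clock 0.1 tcp [146.5 607.2 403.6] yaw 76.43 tilt [-0.04 -0.11] -> shift [-469.5 -628.1  103.6] turn z -0.3642
```

Request:
{"api": "carry_out", "payload": {
  "rows": [
    [[-235,-314,0],[0,0,-0.18],1],
    [[-235,-314,0],[0,0,-0.18],1],
    [[-235,-314,0],[0,0,-0.18],1],
    [[-235,-314,0],[0,0,-0.18],1],
    [[-235,-314,0],[0,0,-0.18],1],
    [[-235,-314,0],[0,0,-0.18],1],
    [[-235,-314,0],[0,0,-0.18],1],
    [[-469,-628,104],[0,0,-0.364],1],
    [[-469,-628,104],[0,0,-0.364],1],
    [[-469,-628,104],[0,0,-0.364],1],
    [[-469,-628,104],[0,0,-0.364],1],
    [[-469,-628,104],[0,0,-0.364],1],
    [[-469,-628,104],[0,0,-0.364],1],
    [[-469,-628,104],[0,0,-0.364],1],
    [[-469,-628,104],[0,0,-0.364],1],
    [[-469,-628,104],[0,0,-0.364],1],
    [[-469,-628,104],[0,0,-0.364],1],
    [[-469,-628,104],[0,0,-0.364],1]
  ]
}}

```text
clock: 1.9
tool_pos: [0.4552, -0.114, 0.2999]
eef_rot: [[-0.992, -0.124, -0.002], [-0.124, 0.992, 0.001], [0.002, 0.001, -1.0]]
force: [-0.3, 1.8, -0.7]
grip_width: 1.002
grasp_force: 0.0
```

```bash
python3 -c "
from h import *
go(.4555,-.1135,.212,97.3)
p,d,c=snap('scene'); save('s1',cv2.resize(p[210:310,220:380],None,fx=5,fy=5,interpolation=2))
print(proj([[.4555,-.1135,.062],[.4555+.026*.992,-.1135+.026*.127,.062],[.4555-.026*.992,-.1135-.026*.127,.062]],c))"
```

```text
clock 1.9 tcp [ 455.2 -114.   299.9] yaw 97.13 tilt [-0.11  0.06] -> shift [-0.4  0.5 87.9] turn z -0.003
[[318.18648446 257.66080367]
 [321.62122593 252.10492938]
 [314.58991171 263.47849939]]
```

View pics/s1.png

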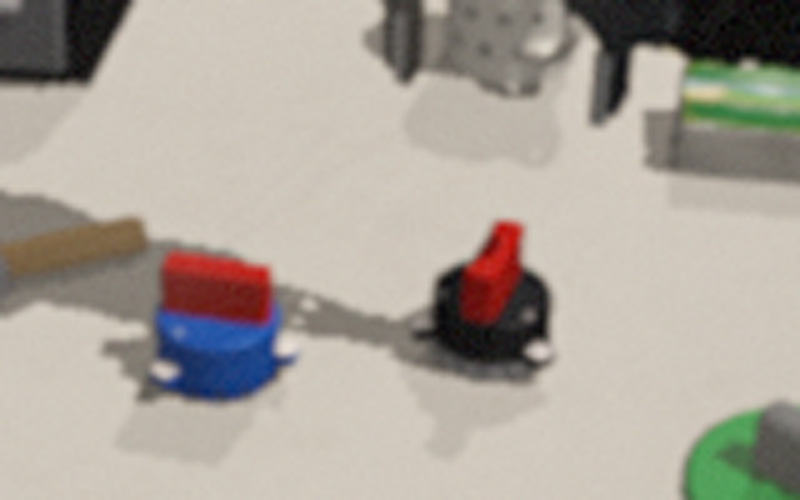

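The crop shows the black burr with the red grip centred at about (493,247), within about 2 px (in the full picture) of prediction, with the open fingers straddling it. I descend and grip.

Request:
{"api": "carry_out", "payload": {
  "rows": [
    [[0,0,45],[0,0,-0.003],1],
    [[0,0,70],[0,0,-0.003],1],
    [[0,0,87],[0,0,-0.003],1],
    [[0,0,87],[0,0,-0.003],1],
    [[0,0,87],[0,0,-0.003],-1],
    [[0,0,87],[0,0,-0.003],-1],
    [[0,0,87],[0,0,-0.003],-1],
    [[0,0,87],[0,0,-0.003],-1],
    [[0,0,87],[0,0,-0.003],-1],
    [[0,0,87],[0,0,-0.003],-1],
    [[0,0,87],[0,0,-0.003],-1],
    [[0,0,87],[0,0,-0.003],-1]
  ]
}}

```text
clock: 3.15
tool_pos: [0.4557, -0.1132, 0.2144]
eef_rot: [[-0.992, -0.13, 0.001], [-0.13, 0.992, -0.0], [-0.001, -0.001, -1.0]]
force: [-0.6, 0.4, 6.3]
grip_width: 0.172
grasp_force: 62.4
```

```bash
python3 -c "
from h import *
go(.4555,-.1135,.43,97.3)"
```

```text
clock 3.15 tcp [ 455.7 -113.2  214.4] yaw 97.45 tilt [ 0.07 -0.03] -> shift [ 2.000e-01 -2.000e-01 -2.156e+02] turn z 0.0026
```

```bash
python3 -c "
from h import *
go(.600,.278,.44,57.5)"
```

```text
clock 3.15 tcp [ 455.7 -113.2  214.4] yaw 97.45 tilt [ 0.07 -0.03] -> shift [-193.8  369.2 -225.6] turn z 0.6972
```

Request:
{"api": "carry_out", "payload": {
  "rows": [
    [[0,0,-30],[0,0,0],-1],
    [[0,0,-75],[0,0,0],-1],
    [[0,0,-120],[0,0,0],-1],
    [[0,0,-165],[0,0,0],-1],
    [[0,0,-210],[0,0,0],-1],
    [[0,0,-226],[0,0,0.1],-1],
    [[-20,38,-226],[0,0,0.2],-1],
    [[-40,76,-226],[0,0,0.3],-1],
    [[-60,114,-226],[0,0,0.4],-1],
    [[-80,152,-226],[0,0,0.5],-1],
    [[-100,190,-226],[0,0,0.6],-1],
    [[-120,228,-226],[0,0,0.697],-1],
    [[-140,266,-226],[0,0,0.697],-1],
    [[-160,304,-226],[0,0,0.697],-1],
    [[-180,342,-226],[0,0,0.697],-1],
    [[-194,369,-226],[0,0,0.697],-1],
    [[-194,369,-226],[0,0,0.697],-1],
    [[-194,369,-226],[0,0,0.697],-1],
    [[-194,369,-226],[0,0,0.697],-1],
    [[-194,369,-226],[0,0,0.697],-1]
  ]
}}

```text
clock: 5.15
tool_pos: [0.5994, 0.277, 0.4395]
eef_rot: [[-0.843, 0.538, -0.001], [0.538, 0.843, -0.0], [0.0, -0.001, -1.0]]
force: [-0.5, 0.1, -2.1]
grip_width: 0.176
grasp_force: 61.4
```

Run:
```python
from h import *
go(.600,.278,.40,57.5)
p,d,c=snap('scene');p2,d2,c2=snap('top')
np.savez('/tmp/hold',p=p,d=d,p2=p2,d2=d2)
uv=proj([[.6,.278,.22]],c)[0].astype(int);uv2=proj([[.6,.278,.22]],c2)[0].astype(int);print(uv,uv2)
cr=lambda P,q:cv2.resize(P[q[1]-40:q[1]+40,q[0]-35:q[0]+35],(400,457),interpolation=2)
save('s2',np.hstack([cr(p,uv),cr(p2,uv2)]))
```

```text
clock 5.15 tcp [599.4 277.  439.5] yaw 57.45 tilt [-0.05 -0.03] -> shift [ 0.   1.2 39.5] turn z -0.0009
[220 148] [180 191]
```

View pics/s2.png

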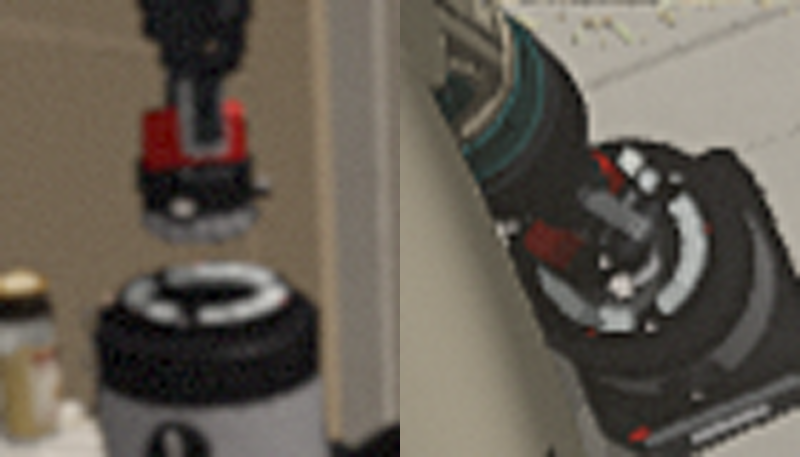

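Run:
```python
from h import *
z=np.load('/tmp/hold.npz');p,d,p2,d2=z['p'],z['d'],z['p2'],z['d2'];c=env.camera_info('scene');c2=env.camera_info('top')
def lug(x,y,zz,yaw,r=.034):
    a=np.radians(yaw);return [x+r*np.cos(a),y+r*np.sin(a),zz]
L=[lug(.5994,.277,.225+.020,y) for y in(-32.5,87.5,207.5)]
print('lugs pred scene',proj(L,c).round(1).tolist(),'top',proj(L,c2).round(1).tolist())
def cen(P,u,v,r,k=.5):
    g=P[v-r:v+r+1,u-r:u+r+1].astype(float).min(-1);w=np.clip(g-(g.min()+k*(g.max()-g.min())),0,None)
    y,x=np.mgrid[v-r:v+r+1,u-r:u+r+1];return (np.array([(w*x).sum(),(w*y).sum()])/w.sum()).round(1)
print('obs scene',cen(p,217,144,2),cen(p,230,141,2),'top',cen(p2,183,200,2))
# plug left/right edges in scene at black body rows
cen3=np.array([[.5994,.277,.225+h] for h in(.008,.027,.033)])
V=np.array(c["view"]);rt=V[0,:2]/np.linalg.norm(V[0,:2])
for q in cen3:
    e=proj([[*(q[:2]-.029*rt),q[2]],[*(q[:2]+.029*rt),q[2]]],c);print('edges pred',e.round(1).tolist())
for v in range(136,150): print(v,p[v,203:236].astype(int).sum(-1).tolist())
G=[[.6,.278,.192]];print('throat pred',proj(G,c),proj(G,c2))
D=[lug(.6,.278,.192,21.5+a,.042) for a in(180,60,-60)];print('dots pred',proj(D,c).round(1).tolist(),'flange edge',proj([[*(np.array([.6,.278])+s*.0445*rt),.192] for s in(-1,1)],c).round(1).tolist(),'deck edge',proj([[*(np.array([.6,.278])+s*.058*rt),.180] for s in(-1,1)],c).round(1).tolist())
for v in(162,168,172): print(v,p[v,196:246].astype(int).sum(-1).tolist())
```

```text
lugs pred scene [[230.9, 139.0], [210.6, 138.5], [217.3, 144.1]] top [[185.7, 178.8], [165.4, 189.3], [184.4, 200.8]]
obs scene [216.5 144. ] [231.  140.1] top [183.4 200.6]
edges pred [[209.8, 144.5], [230.0, 144.7]]
edges pred [[209.3, 138.0], [229.7, 138.2]]
edges pred [[209.1, 136.0], [229.5, 136.2]]
136 [296, 288, 297, 307, 281, 227, 129, 85, 110, 132, 123, 126, 119, 124, 121, 143, 141, 110, 122, 111, 134, 123, 122, 109, 111, 132, 229, 282, 299, 299, 295, 284, 291]
137 [293, 291, 291, 298, 286, 225, 99, 73, 97, 95, 89, 92, 89, 95, 159, 122, 76, 85, 108, 107, 122, 110, 106, 76, 62, 123, 230, 294, 295, 284, 293, 292, 301]
138 [297, 288, 297, 303, 291, 228, 108, 56, 62, 72, 56, 47, 56, 118, 143, 134, 112, 105, 128, 132, 129, 149, 112, 74, 58, 118, 232, 318, 320, 309, 302, 297, 293]
139 [292, 290, 292, 308, 292, 235, 107, 33, 35, 45, 60, 86, 23, 64, 113, 102, 103, 99, 106, 103, 86, 84, 96, 23, 68, 111, 230, 336, 352, 312, 299, 296, 300]
140 [292, 293, 291, 299, 284, 230, 116, 74, 45, 74, 52, 56, 25, 59, 50, 57, 67, 83, 61, 70, 81, 67, 82, 63, 43, 85, 202, 293, 319, 295, 290, 295, 29
[... 1685 characters left out ...]
7, 162.1]]
162 [305, 284, 281, 277, 273, 243, 155, 95, 61, 38, 11, 89, 152, 193, 283, 399, 480, 469, 449, 358, 209, 102, 50, 167, 334, 405, 415, 416, 408, 431, 501, 538, 518, 460, 402, 331, 244, 138, 72, 42, 93, 97, 99, 101, 157, 294, 377, 378, 350, 339]
168 [285, 294, 298, 300, 270, 185, 84, 36, 50, 71, 87, 76, 72, 86, 78, 79, 91, 78, 78, 102, 66, 87, 86, 80, 82, 88, 50, 92, 85, 105, 108, 114, 140, 138, 135, 124, 115, 118, 114, 80, 76, 53, 62, 33, 132, 288, 365, 377, 351, 338]
172 [304, 295, 290, 276, 249, 218, 137, 52, 41, 58, 41, 44, 40, 51, 61, 23, 58, 60, 72, 68, 86, 56, 73, 40, 78, 71, 59, 63, 54, 67, 87, 26, 71, 64, 66, 60, 67, 59, 78, 28, 60, 57, 67, 52, 142, 290, 365, 372, 355, 335]
```

The view shows the burr held upright, with front lug at (216.5,144) in scene and (183.4,200.6) in top. Relative to the throat it sits about 2 mm too far in +y. I correct that and go down in steps while watching the force.

```bash
python3 -c "
from h import *
go(.5997,.2752,.400,57.5)"
```

```text
clock 5.25 tcp [599.5 277.1 439.9] yaw 57.45 tilt [-0. -0.] -> shift [-1.2 -1.5 39.9] turn z -0.0009
```

Request:
{"api": "carry_out", "payload": {
  "rows": [
    [[-1.2,-1.5,0],[0,0,0],-1],
    [[-1.2,-1.5,15],[0,0,0],-1],
    [[-1.2,-1.5,28],[0,0,0],-1],
    [[-1.2,-1.5,32],[0,0,0],-1],
    [[-1.2,-1.5,35],[0,0,0],-1],
    [[-1.2,-1.5,38],[0,0,0],-1],
    [[-1.2,-1.5,40],[0,0,0],-1],
    [[-1.2,-1.5,40],[0,0,0],-1]
  ]
}}

```text
clock: 6.05
tool_pos: [0.5999, 0.2763, 0.3997]
eef_rot: [[-0.844, 0.537, 0.0], [0.537, 0.844, -0.0], [-0.0, 0.0, -1.0]]
force: [0.5, 0.5, -1.8]
grip_width: 0.174
grasp_force: 61.4
```

Request:
{"api": "carry_out", "payload": {
  "rows": [
    [[0,0,3],[0,0,0],-1],
    [[0,0,5],[0,0,0],-1],
    [[0,0,7],[0,0,0],-1],
    [[0,0,8.5],[0,0,0],-1],
    [[0,0,8.5],[0,0,0],-1]
  ]
}}

```text
clock: 6.55
tool_pos: [0.5998, 0.2762, 0.3923]
eef_rot: [[-0.844, 0.537, 0.001], [0.537, 0.844, 0.0], [-0.001, 0.001, -1.0]]
force: [-1.9, -1.5, 3.2]
grip_width: 0.168
grasp_force: 62.0
```

Request:
{"api": "carry_out", "payload": {
  "rows": [
    [[0,0,2],[0,0,0.02],-1],
    [[0,0,3],[0,0,0.04],-1],
    [[0,0,3.5],[0,0,0.06],-1],
    [[0,0,3.5],[0,0,0.08],-1],
    [[0,0,3.5],[0,0,0.1],-1],
    [[0,0,3.5],[0,0,0.1],-1]
  ]
}}

```text
clock: 7.15
tool_pos: [0.5998, 0.2761, 0.3867]
eef_rot: [[-0.785, 0.619, -0.001], [0.619, 0.785, -0.0], [0.001, -0.001, -1.0]]
force: [-0.1, -0.3, -0.8]
grip_width: 0.171
grasp_force: 61.4
```

The burr dropped into the slots: z is lower with no force. I now push it down to the ledge, expecting TCP z of about 0.3795.

Request:
{"api": "carry_out", "payload": {
  "rows": [
    [[0,0,3],[0,0,0],-1],
    [[0,0,5],[0,0,0],-1],
    [[0,0,7],[0,0,0],-1],
    [[0,0,8.5],[0,0,0],-1],
    [[0,0,8.5],[0,0,0],-1]
  ]
}}

```text
clock: 7.65
tool_pos: [0.5999, 0.2762, 0.3795]
eef_rot: [[-0.786, 0.618, 0.0], [0.618, 0.786, 0.0], [-0.0, 0.0, -1.0]]
force: [-0.1, -1.6, -0.6]
grip_width: 0.17
grasp_force: 61.6
```

Request:
{"api": "carry_out", "payload": {
  "rows": [
    [[0,0,0],[0,0,0.06],-1],
    [[0,0,0],[0,0,0.12],-1],
    [[0,0,0],[0,0,0.18],-1],
    [[0,0,0],[0,0,0.24],-1],
    [[0,0,0],[0,0,0.3],-1],
    [[0,0,0],[0,0,0.36],-1],
    [[0,0,0],[0,0,0.42],-1],
    [[0,0,0],[0,0,0.48],-1],
    [[0,0,0],[0,0,0.54],-1],
    [[0,0,0],[0,0,0.6],-1],
    [[0,0,0],[0,0,0.63],-1],
    [[0,0,0],[0,0,0.63],-1]
  ]
}}

```text
clock: 8.85
tool_pos: [0.5993, 0.2762, 0.3795]
eef_rot: [[-0.271, 0.963, -0.001], [0.963, 0.271, -0.0], [0.0, -0.001, -1.0]]
force: [-4.6, -1.9, 3.1]
grip_width: 0.175
grasp_force: 62.0
```

```bash
python3 -c "
from h import *
go(.5997,.2762,.379,11.5); print(env.get_obs()['force'],env.get_obs()['torque'])"
```

```text
clock 8.85 tcp [599.3 276.2 379.5] yaw 15.73 tilt [-0.07 -0.01] -> shift [-0.1  0.4  0.5] turn z 0.0739
[-4.60964715 -1.94917622  3.09524671] [-0.17203562  0.88546515  0.09356006]
```

Torque is free so far. I turn on slowly past the expected stop.

Request:
{"api": "carry_out", "payload": {
  "rows": [
    [[0,0,0],[0,0,0.03],-1],
    [[0,0,0],[0,0,0.05],-1],
    [[0,0,0],[0,0,0.07],-1],
    [[0,0,0],[0,0,0.09],-1],
    [[0,0,0],[0,0,0.11],-1],
    [[0,0,0],[0,0,0.13],-1],
    [[0,0,0],[0,0,0.14],-1],
    [[0,0,0],[0,0,0.14],-1]
  ]
}}

```text
clock: 9.65
tool_pos: [0.5989, 0.2757, 0.3796]
eef_rot: [[-0.141, 0.99, -0.002], [0.99, 0.141, -0.003], [-0.003, -0.002, -1.0]]
force: [-5.3, -4.7, 4.8]
grip_width: 0.17
grasp_force: 78.4
```

```bash
python3 -c "
from h import *
go(.5997,.2762,.379,11.5); print(env.get_obs()['force'],env.get_obs()['torque'])"
```

```text
clock 9.65 tcp [598.9 275.7 379.6] yaw 8.09 tilt [-0.11 -0.2 ] -> shift [0.4 0.9 0.6] turn z -0.0596
[-5.32076269 -4.7098902   4.7718511 ] [-0.92628956  1.24370457  1.98173672]
```

Request:
{"api": "carry_out", "payload": {
  "rows": [
    [[0.5,0.9,0],[0,0,0.02],-1],
    [[0.5,0.9,0],[0,0,0.04],-1],
    [[0.5,0.9,0],[0,0,0.06],-1],
    [[0.5,0.9,0],[0,0,0.06],-1]
  ]
}}

```text
clock: 10.05
tool_pos: [0.5994, 0.2755, 0.3799]
eef_rot: [[-0.081, 0.997, -0.003], [0.997, 0.081, -0.006], [-0.006, -0.003, -1.0]]
force: [-7.6, -7.2, 7.8]
grip_width: 0.175
grasp_force: 106.8
```

Run:
```python
from h import *
go(.5997,.2762,.379,11.5); print(env.get_obs()['force'],env.get_obs()['torque'])
p,d,c=snap('scene');p2,d2,c2=snap('top')
np.savez('/tmp/lock',p=p,d=d,p2=p2,d2=d2)
cr=lambda P,q:cv2.resize(P[q[1]-40:q[1]+40,q[0]-35:q[0]+35],(400,457),interpolation=2)
save('s3',np.hstack([cr(p,(220,148)),cr(p2,(183,194))]))
```

```text
clock 10.05 tcp [599.4 275.5 379.9] yaw 4.63 tilt [-0.16 -0.36] -> shift [0.7 0.4 0.9] turn z -0.1199
[-7.60265894 -7.20240177  7.80519751] [-1.64862808  1.54100507  2.1255699 ]
```

View pics/s3.png

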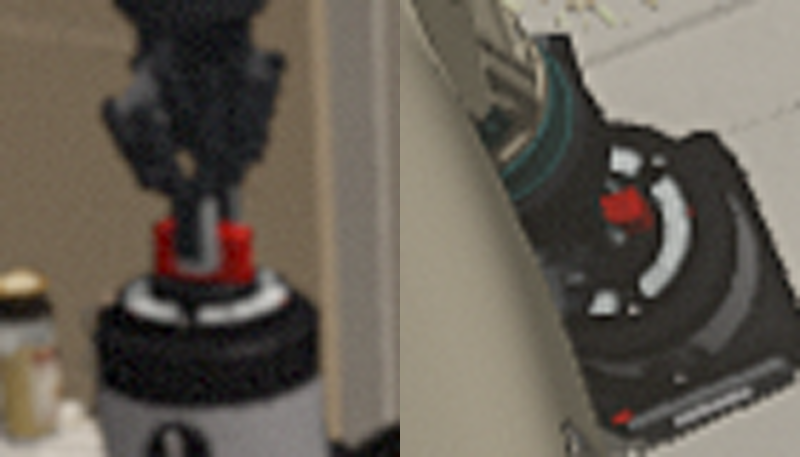

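The burr is down in the throat with lugs under the flange. The red bar is at (200,250) in the left crop, and the turning torque saturates at about 2 N·m, so it is at the stop. I release it and rise.

Request:
{"api": "carry_out", "payload": {
  "rows": [
    [[0,0,0],[0,0,0.06],1],
    [[0,0,0],[0,0,0.06],1],
    [[0,0,0],[0,0,0.06],1],
    [[0,0,0],[0,0,0.06],1],
    [[0,0,0],[0,0,0.06],1],
    [[0,0,0],[0,0,0.06],1],
    [[0,0,-20],[0,0,0],1],
    [[0,0,-60],[0,0,0],1],
    [[0,0,-100],[0,0,0],1],
    [[0,0,-110],[0,0,0],1]
  ]
}}

```text
clock: 11.15
tool_pos: [0.6015, 0.2772, 0.4953]
eef_rot: [[-0.074, 0.997, 0.009], [0.997, 0.074, 0.003], [0.002, 0.009, -1.0]]
force: [0.4, -1.1, 0.4]
grip_width: 0.998
grasp_force: 0.0
```

```bash
python3 -c "
from h import *
go(.5235,-.3505,.49,38)"
```

```text
clock 11.15 tcp [601.5 277.2 495.3] yaw 4.26 tilt [0.51 0.18] -> shift [-620.1 -124.3    5.3] turn z -0.5889
```

Request:
{"api": "carry_out", "payload": {
  "rows": [
    [[-310,-62,0],[0,0,-0.3],1],
    [[-310,-62,0],[0,0,-0.3],1],
    [[-310,-62,0],[0,0,-0.3],1],
    [[-310,-62,0],[0,0,-0.3],1],
    [[-310,-62,0],[0,0,-0.3],1],
    [[-310,-62,0],[0,0,-0.3],1],
    [[-310,-62,0],[0,0,-0.3],1],
    [[-620,-124,150],[0,0,-0.589],1],
    [[-620,-124,150],[0,0,-0.589],1],
    [[-620,-124,150],[0,0,-0.589],1],
    [[-620,-124,150],[0,0,-0.589],1],
    [[-620,-124,150],[0,0,-0.589],1],
    [[-620,-124,150],[0,0,-0.589],1],
    [[-620,-124,150],[0,0,-0.589],1],
    [[-620,-124,150],[0,0,-0.589],1],
    [[-620,-124,150],[0,0,-0.589],1],
    [[-620,-124,150],[0,0,-0.589],1]
  ]
}}

```text
clock: 12.85
tool_pos: [0.523, -0.35, 0.3395]
eef_rot: [[-0.616, 0.788, 0.0], [0.788, 0.616, 0.0], [0.0, 0.0, -1.0]]
force: [0.4, -0.7, -0.5]
grip_width: 0.997
grasp_force: 0.0
```

Run:
```python
from h import *
go(.5235,-.3505,.247,38)
p,d,c=snap('scene');p2,d2,c2=snap('top')
W=cloud(d2,c2);f=p2.astype(int);m=(W[...,2]>.18)&(W[...,2]<.24)&(f[...,0]>100)&(f[...,1]<70)&(np.hypot(W[...,0]-.6,W[...,1]-.278)<.04)
q=W[m];print('bar',m.sum(),q.mean(0).round(4),cv2.minAreaRect((q[:,:2]*1000).astype(np.float32)))
C=np.cov(q[:,:2].T);print('bar yaw',np.degrees(.5*np.arctan2(2*C[0,1],C[0,0]-C[1,1])))
cr=lambda P,q,s:cv2.resize(P[q[1]-s:q[1]+s,q[0]-s:q[0]+s],(400,400),interpolation=2)
save('s4',np.hstack([cr(p2,(183,194),30),cr(p,(428,275),45)]))
```

```text
clock 12.85 tcp [ 523.  -350.   339.5] yaw 38.02 tilt [0.01 0.03] -> shift [-0.7  0.  92.5] turn z 0.0003
bar 117 [0.6002 0.2766 0.225 ] ((603.0658569335938, 278.4134826660156), (23.074371337890625, 50.42397689819336), 14.676335334777832)
bar yaw -79.08085969792151
```

View pics/s4.png

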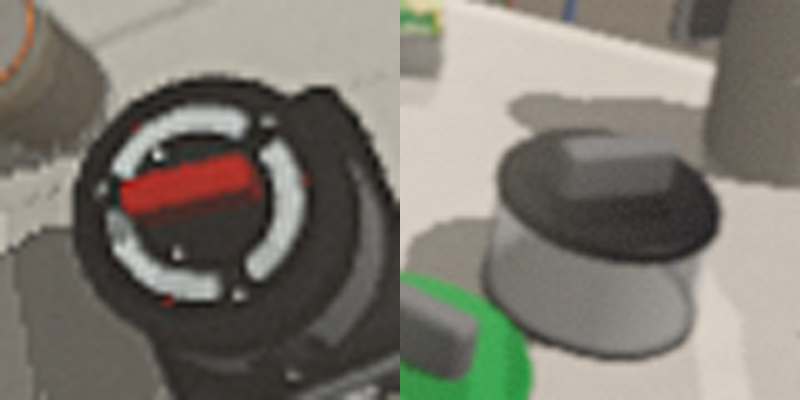

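The left crop shows the burr locked: bar yaw -79° against -78.5° expected, top at 0.225 against 0.227. The right crop is the clear hopper, with its grip at about (620,165), under the gripper. I go down and grip.

Request:
{"api": "carry_out", "payload": {
  "rows": [
    [[-0.7,0,45],[0,0,0],1],
    [[-0.7,0,75],[0,0,0],1],
    [[-0.7,0,92],[0,0,0],1],
    [[-0.7,0,92],[0,0,0],1],
    [[-0.7,0,92],[0,0,0],-1],
    [[-0.7,0,92],[0,0,0],-1],
    [[-0.7,0,92],[0,0,0],-1],
    [[-0.7,0,92],[0,0,0],-1],
    [[-0.7,0,92],[0,0,0],-1],
    [[-0.7,0,92],[0,0,0],-1],
    [[-0.7,0,92],[0,0,0],-1],
    [[-0.7,0,92],[0,0,0],-1]
  ]
}}

```text
clock: 14.15
tool_pos: [0.5235, -0.3516, 0.2483]
eef_rot: [[-0.615, 0.788, 0.001], [0.788, 0.615, -0.001], [-0.002, 0.0, -1.0]]
force: [-1.4, -0.1, 5.5]
grip_width: 0.195
grasp_force: 59.4
```

```bash
python3 -c "
from h import *
go(.5997,.2762,.51,38)"
```

```text
clock 14.15 tcp [ 523.5 -351.6  248.3] yaw 37.98 tilt [ 0.07 -0.06] -> shift [ 448.   446.3 -261.7] turn z -0.0004
```

Request:
{"api": "carry_out", "payload": {
  "rows": [
    [[0,0,-30],[0,0,0],-1],
    [[0,0,-75],[0,0,0],-1],
    [[0,0,-120],[0,0,0],-1],
    [[0,0,-165],[0,0,0],-1],
    [[0,0,-210],[0,0,0],-1],
    [[0,0,-250],[0,0,0],-1],
    [[0,0,-272],[0,0,0],-1],
    [[20,20,-272],[0,0,0],-1],
    [[50,50,-272],[0,0,0],-1],
    [[80,80,-272],[0,0,0],-1],
    [[110,110,-272],[0,0,0],-1],
    [[140,140,-272],[0,0,0],-1],
    [[170,170,-272],[0,0,0],-1],
    [[200,200,-272],[0,0,0],-1],
    [[230,230,-272],[0,0,0],-1],
    [[260,260,-272],[0,0,0],-1],
    [[290,290,-272],[0,0,0],-1],
    [[320,320,-272],[0,0,0],-1],
    [[350,350,-272],[0,0,0],-1],
    [[350,350,-272],[0,0,0],-1]
  ]
}}

```text
clock: 16.15
tool_pos: [0.5836, 0.1444, 0.5173]
eef_rot: [[-0.62, 0.785, -0.003], [0.785, 0.62, 0.002], [0.003, -0.001, -1.0]]
force: [-0.6, 0.2, -2.8]
grip_width: 0.19
grasp_force: 59.5
```

```bash
python3 -c "
from h import *
go(.6,.2765,.52,38)"
```

```text
clock 16.15 tcp [583.6 144.4 517.3] yaw 38.32 tilt [-0.16  0.12] -> shift [93.5 94.7 -2.7] turn z 0.0056
```

Request:
{"api": "carry_out", "payload": {
  "rows": [
    [[30,30,-2],[0,0,0],-1],
    [[60,60,-2],[0,0,0],-1],
    [[85,85,-2],[0,0,0],-1],
    [[93.5,94.5,-2],[0,0,0],-1],
    [[93.5,94.5,-2],[0,0,0],-1],
    [[93.5,94.5,-2],[0,0,0],-1]
  ]
}}

```text
clock: 16.75
tool_pos: [0.6007, 0.2711, 0.5202]
eef_rot: [[-0.615, 0.788, -0.002], [0.788, 0.615, -0.002], [-0.0, -0.002, -1.0]]
force: [-1.2, -1.1, -2.9]
grip_width: 0.19
grasp_force: 59.8
```

Run:
```python
from h import *
go(.6,.2765,.52,38)
p,d,c=snap('scene');np.savez('/tmp/hop',p=p,d=d)
o=env.get_obs()['tool_pos'];h=o-[0,0,.2483]
V=np.array(c["view"]);rt=np.r_[V[0,:2]/np.linalg.norm(V[0,:2]),0]
for n,r,z in(('lid',.054,.066),('tube top',.052,.05),('tube',.052,.02)):
    print(n,proj([h+[0,0,z]-r*rt,h+[0,0,z]+r*rt],c).round(1).tolist())
q=np.array([.6,.278,.18]);print('deck',proj([q-.058*rt,q+.058*rt],c).round(1).tolist())
save('s5',cv2.resize(p[80:190,160:290],None,fx=5,fy=5,interpolation=2))
```

```text
clock 16.75 tcp [600.7 271.1 520.2] yaw 37.96 tilt [-0.11 -0.09] -> shift [4.6 2.8 0.2] turn z -0.0006
lid [[199.9, 107.6], [239.3, 108.0]]
tube top [[201.1, 113.4], [238.8, 113.9]]
tube [[202.0, 124.2], [239.2, 124.6]]
deck [[201.0, 161.7], [240.7, 162.1]]
```

View pics/s5.png

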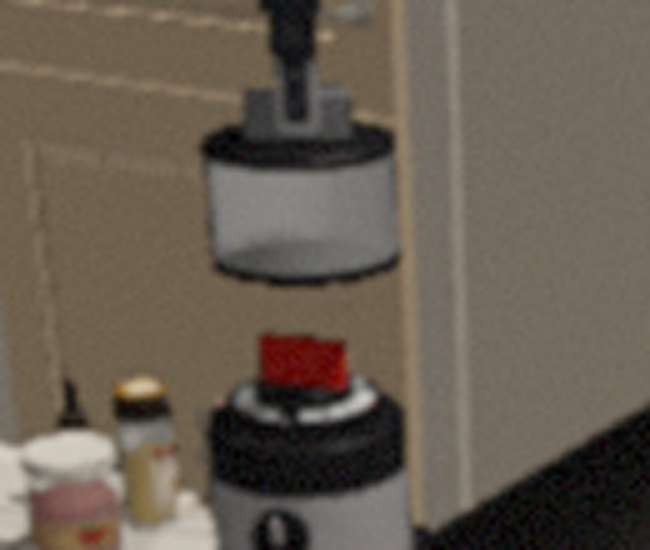

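The view shows the hopper hanging level above the grinder, lid spanning about (200.6–239.2) against (199.9–239.3) predicted. The grasp is centred. I settle laterally and lower to just above the collar.

Request:
{"api": "carry_out", "payload": {
  "rows": [
    [[4.6,2.8,0],[0,0,0],-1],
    [[4.6,2.8,0],[0,0,0],-1],
    [[4.6,2.8,0],[0,0,0],-1],
    [[4.6,2.8,20],[0,0,0],-1],
    [[4.6,2.8,40],[0,0,0],-1],
    [[4.6,2.8,60],[0,0,0],-1],
    [[4.6,2.8,72],[0,0,0],-1],
    [[4.6,2.8,72],[0,0,0],-1],
    [[4.6,2.8,72],[0,0,0],-1]
  ]
}}

```text
clock: 17.7
tool_pos: [0.6002, 0.2772, 0.4497]
eef_rot: [[-0.615, 0.788, 0.0], [0.788, 0.615, 0.0], [-0.0, 0.0, -1.0]]
force: [0.1, -0.5, -2.2]
grip_width: 0.197
grasp_force: 59.7
```

```bash
python3 -c "
from h import *
go(.6,.277,.43,38)"
```

```text
clock 17.7 tcp [600.2 277.2 449.7] yaw 37.98 tilt [0.02 0.01] -> shift [-0.  -0.2 19.7] turn z -0.0004
```

Request:
{"api": "carry_out", "payload": {
  "rows": [
    [[0,0,5],[0,0,0],-1],
    [[0,0,9],[0,0,0],-1],
    [[0,0,12],[0,0,0],-1],
    [[0,0,14],[0,0,0],-1],
    [[0,0,14],[0,0,0],-1]
  ]
}}

```text
clock: 18.2
tool_pos: [0.5999, 0.2772, 0.4348]
eef_rot: [[-0.615, 0.788, -0.001], [0.788, 0.615, -0.0], [0.0, -0.001, -1.0]]
force: [0.7, -0.2, -3.3]
grip_width: 0.195
grasp_force: 59.9
```

The hopper is over the collar: origin is about 5.5 mm below the collar top with no contact force. I lower it the remaining 6–7 mm.

Request:
{"api": "carry_out", "payload": {
  "rows": [
    [[0,0,2],[0,0,0],-1],
    [[0,0,4],[0,0,0],-1],
    [[0,0,6],[0,0,0],-1],
    [[0,0,7],[0,0,0],-1],
    [[0,0,7],[0,0,0],-1]
  ]
}}

```text
clock: 18.7
tool_pos: [0.6, 0.2773, 0.4284]
eef_rot: [[-0.615, 0.788, 0.0], [0.788, 0.615, 0.0], [-0.0, 0.0, -1.0]]
force: [-0.9, -0.2, -2.8]
grip_width: 0.195
grasp_force: 60.0
```

Request:
{"api": "carry_out", "payload": {
  "rows": [
    [[0,0,1],[0,0,0],-1],
    [[0,0,2],[0,0,0],-1],
    [[0,0,2],[0,0,0],-1]
  ]
}}

```text
clock: 19.0
tool_pos: [0.5997, 0.2772, 0.4283]
eef_rot: [[-0.616, 0.788, 0.001], [0.788, 0.616, 0.0], [-0.0, 0.001, -1.0]]
force: [-3.6, -1.9, 5.9]
grip_width: 0.196
grasp_force: 60.9
```

The hopper is in contact with the deck at the expected height of 0.4283. I release it and rise.

Request:
{"api": "carry_out", "payload": {
  "rows": [
    [[0,0,0.5],[0,0,0],-1],
    [[0,0,0.5],[0,0,0],1],
    [[0,0,0.5],[0,0,0],1],
    [[0,0,0.5],[0,0,0],1],
    [[0,0,0.5],[0,0,0],1],
    [[0,0,0.5],[0,0,0],1],
    [[0,0,0.5],[0,0,0],1],
    [[0,0,-20],[0,0,0],1],
    [[0,0,-50],[0,0,0],1],
    [[0,0,-80],[0,0,0],1],
    [[-40,-40,-90],[0,0,0],1],
    [[-80,-80,-90],[0,0,0],1],
    [[-110,-110,-90],[0,0,0],1],
    [[-130,-130,-90],[0,0,0],1],
    [[-150,-150,-90],[0,0,0],1],
    [[-150,-150,-90],[0,0,0],1],
    [[-150,-150,-90],[0,0,0],1]
  ]
}}

```text
clock: 20.7
tool_pos: [0.5741, 0.0662, 0.5163]
eef_rot: [[-0.614, 0.789, 0.0], [0.789, 0.614, 0.0], [0.0, 0.001, -1.0]]
force: [-0.7, 0.8, 0.5]
grip_width: 1.002
grasp_force: 0.0
```

Run:
```python
from h import *
p,d,c=snap('scene');p2,d2,c2=snap('top');W=cloud(d2,c2)
D=np.hypot(W[...,0]-.6,W[...,1]-.278)
m=(D<.06)&(W[...,2]>.236)&(W[...,2]<.262);q=W[m];A=np.c_[q[:,:2],np.ones(len(q))];k=np.linalg.lstsq(A,q[:,2],rcond=None)[0]
print('lid',len(q),'med z',np.median(q[:,2]).round(4),'exp .250; tilt deg',np.degrees(k[:2]).round(2),cv2.minEnclosingCircle((q[:,:2]*1000).astype(np.float32)))
m=(D<.05)&(W[...,2]>.266);print('grip',np.median(W[m],0).round(4),'exp .276')
save('s6',np.hstack([cv2.resize(p[70:230,160:300],(400,457),interpolation=2),cv2.resize(p2[140:260,130:235],(400,457),interpolation=2)]))
```

```text
lid 1143 med z 0.2509 exp .250; tilt deg [0.34 0.23] ((599.9454956054688, 279.1004333496094), 54.348976135253906)
grip [0.599  0.2775 0.2759] exp .276
```

View pics/s6.png

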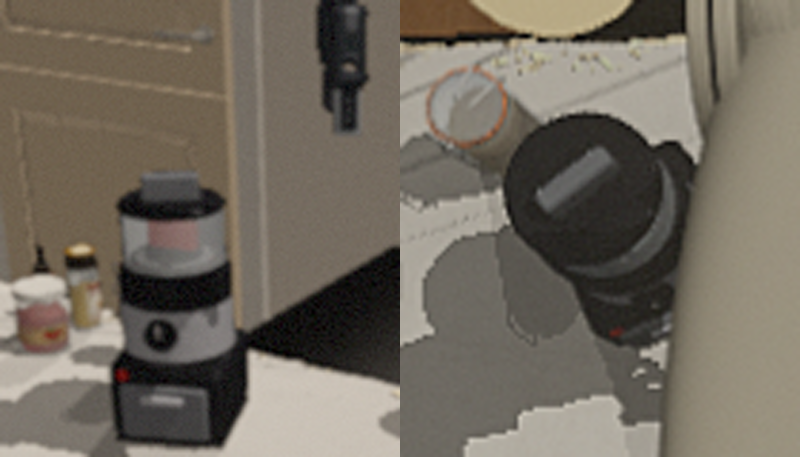

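The hopper stands flat on the deck: lid at 0.251 m (0.250 expected), centred at (0.600, 0.279), with the red grip visible inside at about (175,235) and the arm clear.

```bash
python3 -c "
from h import *
print(env.job_done())"
```

```text
the job is handed in; nothing more can be done
None
```

The grinder is back together and the job is handed in at about 21 s: the upper burr is turned clockwise to its stop and locked, the hopper stands flat on the deck over the collar, and I moved nothing else.

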